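Set the covered dial of the bench controller to its red tab

TASK

The bench controller's dial is shut under a hinged clear cover. Take the amber screwdriver, put its blade into the notch in the cover's yellow front edge and lever the cover up (with the screwdriver, not the fingers) until it falls fully open; lay the screwdriver back flat on the bench and turn the knob clockwise until its white pointer stands on the red tab. Leave the cover open, do not shift the red tab, and do not disturb the mug, the loupe, the lens or the film can.

Things in the scene. Friction and masses are not known exactly. Their poses are not given: they have to be found in the camera images.
- controller: Grey bench controller with a black top plate, a fixed box standing on the bench: 144 (x) x 124 (y) x 45 mm high. Origin on the bench straight under the dial axis; its x axis points from its front (ledge, sockets; faces the robot) to its rear. The box reaches from x = -80 to +64 mm. The dial is in the middle of the top, under the cover.
- ledge (a point): Point on the top plate (45 mm above the bench), in the middle of the bare 28 mm deep ledge in front of the cover, 66 mm in front of the dial axis; axes as the controller's.
- cover (a joint): Angle of the clear cover (rad): 0 shut, 1.75 fully open, leaning back on its stop. The cover is a five-sided shell 104 x 104 mm, 46 mm high, with 3 mm walls, 0.2 kg, open below, hinged along its lower rear edge; its front wall has a yellow lower band. Beyond about 1.15 rad it falls open by itself; below about 0.95 it falls shut.
- notch (a point): Upper edge of the notch in the cover's front wall, at the wall's outer face, in the middle (moves with the cover). The notch is 24 mm wide and open below; shut, there are 14 mm between the top plate and this edge. Shut, x points into the cover, z up; a blade lifts the cover here. It lies 104 mm in front of the hinge line and 14 mm above it.
- cover_hinge (a point): Middle of the cover's hinge line, 52 mm behind the dial axis, 0.5 mm above the top plate; the line is horizontal, along the controller's y axis.
- driver_grip (a point): Amber screwdriver, 185 mm long, 0.09 kg, loose on the bench: point on its axis in the middle of the handle (handle 22 mm thick, 103 mm long: from 46 mm on the blade's side to 57 mm on the other). The y axis points from the blade to the handle's end. Lying, the axis is 11 mm above the bench.
- driver_tip (a point): Point on the screwdriver's round shaft (6.4 mm thick) where its solid part ends, 116 mm from driver_grip; the drawn blade tip is 11 mm farther. Same axes.
- knob_grip (a point): On the dial axis 28 mm above the top plate: where to grip the knob's bar. The bar is 14 mm thick, 44 mm long along the pointer, and stands from 7 to 35 mm above the top plate on a disc of 28 mm radius, 8 mm high.
- pointer_tip (a point): Outer end of the knob's white pointer, 31 mm from the dial axis, 6 mm above the top plate (turns with the knob).
- tab_mark (a point): Where the pointer tip must come: 31 mm from the dial axis, 6 mm above the top plate, straight inward of the red tab. The tab (12 mm long, 8 mm wide, 4 mm high) lies 34 to 46 mm from the axis, on a stiff ring.
- dial (a joint): Angle of the knob (rad), growing clockwise seen from above; stops at 0 (pointer to the front left) and 4.7. It turns with light friction (about 0.06 N m) and stays where it is left.
- mug: White mug with dark dots, 82 x 114 x 91 mm, loose bystander; origin under its middle.
- loupe: Small black loupe, 41 mm wide, 49 mm high, loose bystander; origin under its middle.
- lens_small: Small black lens, 55 mm wide, 34 mm high, loose bystander; origin under its middle.
- film_can: White film can, 38 mm wide, 50 mm high, loose bystander; origin under its middle.
- driver: The amber screwdriver as a whole; origin on the side it lay on, 35 mm along its y axis from driver_grip towards the blade.
Not all that is in view belongs to the job. Leave any brown look-alike of the controller alone.

How it is judged:
On the way, in this order (a step that is already met when the one before it is completed fails the run):
1. the screwdriver levers the cover up (value of joint cover above 0.3 rad and contact force between driver and cover above 0.2 N), for 0.05 s.
2. the cover is fully open (value of joint cover above 1.65 rad), for 0.2 s.
At the end, for the whole second after the job is handed in: The cover is fully open (over 1.65 rad), the pointer tip is within 3.5 mm (about 6.5 degrees) of the red tab's mark and the knob is still, and the screwdriver lies flat on the bench (its axis under 18 mm above it, within 10 degrees of level) at rest (value of joint cover above 1.65 rad and horizontal distance between pointer_tip and tab_mark below 0.0035 m and height (world z) of driver_grip below 0.018 m and angle between driver_grip's own y axis and vertical between 1.4 and 1.74 rad and linear speed of driver below 0.02 m/s and velocity of joint dial between -0.05 and 0.05 rad/s); the robot touches nothing.
It fails at once if the fingers push the cover while it is still nearly shut (it is to be levered with the screwdriver) (value of joint cover below 0.3 rad and contact force between the fingers and cover above 4 N).
It fails at once if the red tab is shifted by more than 4 mm (distance of tab_mark from where it was at the start of the episode above 0.004 m).
It fails at once if the mug, loupe, lens or film can is moved by more than 25 mm (distance of any of mug, loupe, lens_small, film_can from where it was at the start of the episode above 0.025 m).
It also fails if it takes over 72 s, if anything falls off the work surface, if the arm or the gripper's body presses on something with over 40 N, if the wrist force passes 120 N, or if a joint passes its speed limit or range.

ROBOT

A 6-joint arm with a two-finger parallel gripper is mounted at the origin on a cart in front of the work surface, level with it; the furniture and walls round the work are solid. World frame = base frame: x ahead of the robot, y to its left, z up, the work surface at z = 0. Lengths are in m, angles in rad, forces in N, time in s.
With the tool pointing down it reaches from about 0.275 to 1 m from the base axis. Payload 8.4 kg.
Tool frame: the origin (TCP) lies at the very end of the fingers, on their centre line; the grasp point (between the pads) lies 19 mm behind it; z points along the fingers, y is the line along which they close (so a half turn about z gives the same grasp; the last joint's range is limited). The gripper opens to 85 mm and grips with 20 to 120 N. Pads are 22 mm wide; open, the fingers measure 114 mm over their backs; the gripper's body (76 mm by 85 mm) begins 54 mm behind the grasp point. The pads swing forward as they close: fully open they stand 13 mm farther back than shut.
Start: joints at [-1.325, 0.353, 1.633, -0, 1.155, -0.002], TCP at [0.153, -0.606, 0.231] pointing down, gripper open.
Joint ranges: [-2.63, 2.63], [-0.92, 2.1], [0.06, 2.66], [-1.3, 4.44], [0, 2.69], [-3.02, 3.02]. Speed limits (rad/s): [2.22, 2.22, 2.79, 3.14, 3.14, 3.14].

INTERFACE

Orientations are given as [roll, pitch, yaw] about the fixed x, y, z axes, in that order (R = Rz(yaw) Ry(pitch) Rx(roll)).
In Python, from station import get_obs, cams, r, spotter gives the robot as it stands.
- The arm moves only by the shell command python3 -m crank 'ROWS' [FORCE]. ROWS is JSON, a list of rows, each an object of numbers: "jaw": the opening, from -1 (shut) to 1 (fully open); "x", "y", "z": the shift along the tool's x, y, z normalised to -1 to 1, where 1 is 300 mm; "wx", "wy", "wz": the turn, a rotation vector about the tool's x, y, z normalised to -1 to 1, where 1 is 90 degrees. A call has 1 to 5 rows; each row is the pose to reach, as a shift and turn from the pose commanded when the call began, along the tool's axes at that moment; what a row does not reach only later rows make up. A row lasts 1/8 s, in which the tool goes at most 62.5 mm and 10.7 degrees, less where a joint would pass 70% of its speed; a pose out of reach is approached as far as the arm can. A call with a number of a shift or a turn outside -1 to 1 is refused whole. A call with a gripper value outside its range is refused whole. The fingers move at their own pace and stop on an object; FORCE is the grip in N (left out, the last holds). Time passes only in rows, so rows that repeat a pose let the fingers close. It gives the time, the measured TCP pose, the force, the opening and the grip force at its end, in the units of the state.
- get_obs(): the state, without advancing time (a new reading comes with each control period).
- cams.get_image(name): name is "scene" or "top"; returns a dict with "image" (384x512x3 uint8, blue, green, red), "fx", "fy", "cx", "cy" (pixels), "rvec" (rotation vector, rad) and "tvec" (3), from world to camera coordinates, as OpenCV has them. Camera axes: x right, y down, z forward; pixel columns grow to the right and rows downward; lengths in m; the calibration is good to about 2 mm. A picture is of the moment at which its call begins. There is no depth.
- r.close_job(): hands the job in; it is judged then, once.
Trained networks look in the newest picture that a camera, given by its name, has taken for a name from the list of things; names that differ only in an ending like _2 or _b are one class to them, and where a whole thing is asked for, a point or a joint stands for the part that bears it (a point fixed in the world has none). Each returns a list of dicts, best first, with "score" (0 to 1); they miss things now and then, are a little off and sometimes report something else, mostly with a low value. They report only what shows in the picture. A call takes as long as a camera call. They do not tell look-alikes from the thing itself.
- spotter.silhouettes(camera, name): "mask" (384x512 bool, what is visible of it) and "box" ([left, top, right, bottom] in pixels, round what is visible of it).
- spotter.place_of(camera, name): "at" ([column, row] in pixels: a listed point, or the origin of a listed thing).
The state is a dict: "time_s": time; "joints": joint angles; "qd": joint speeds; "joint_torque": joint torques, N m; "tcp_pos": TCP position; "tcp_rot": TCP orientation; "wrist_force": force on the tool from outside, world axes, zero at the start; "ft_torque": the same for the moment, N m; "finger_gap": finger opening in m; "grip_force": force on a finger pad.
Only numpy, scipy, OpenCV 4.12 (cv2) and the standard library are available. Lean on these libraries where they do the work, as an engineer would, in place of code of your own. Each camera call takes 0.05 s, during which the arm holds its last target. There are 200 camera calls.

## Working session

There is one attempt and no reset: what is moved stays moved. The work goes in short steps, Python scripts to look and compute and a shell command to move; the robot and the scene stay as the last step left them, time stands still between calls to the robot, and variables do not carry over. Pictures are saved under pics/ and viewed, at most 10 in all, crops included, and the job is handed in when it is done.

```bash
ls; mkdir -p pics; cat > h.py <<'E'
import numpy as np, cv2
from scipy.spatial.transform import Rotation as R
from station import get_obs, cams, r, spotter
def cam(n):
    d=cams.get_image(n); d['R']=cv2.Rodrigues(np.array(d['rvec'],float))[0]; d['t']=np.array(d['tvec'],float).ravel(); return d
def ray(d,p):
    v=d['R'].T@np.array([(p[0]-d['cx'])/d['fx'],(p[1]-d['cy'])/d['fy'],1.]); return -d['R'].T@d['t'],v
def atz(d,p,z):
    c,v=ray(d,p); return c+v*(z-c[2])/v[2]
def proj(d,P):
    q=d['R']@np.array(P)+d['t']; return np.array([d['fx']*q[0]/q[2]+d['cx'],d['fy']*q[1]/q[2]+d['cy']])
def tri(ds,ps):
    A=np.zeros((3,3));b=np.zeros(3)
    for d,p in zip(ds,ps):
        c,v=ray(d,p); v/=np.linalg.norm(v); M=np.eye(3)-np.outer(v,v); A+=M;b+=M@c
    return np.linalg.solve(A,b)
def obs():
    o=get_obs(); print({k:np.round(o[k],3).tolist() for k in ['time_s','joints','tcp_pos','tcp_rot','wrist_force','finger_gap','grip_force']}); return o
def togo(pos,Rt):
    """shift/turn in tool axes, normalised, from the measured pose"""
    o=get_obs(); R0=R.from_euler('xyz',o['tcp_rot']); s=R0.inv().apply(np.array(pos)-o['tcp_pos'])/.3
    w=(R0.inv()*Rt).as_rotvec()/(np.pi/2); print('shift',np.round(s,3),'turn',np.round(w,3))
E
python3 - <<'E'
from h import *
obs()
ims=[]
for n in ['scene','top']:
    d=cam(n); print(n,'campos',np.round(-d['R'].T@d['t'],3), d['fx'])
    cv2.imwrite(f'pics/{n}0.png',d['image'])
    for k,z in dict(controller=0,ledge=.045,notch=.059,driver_grip=.011,driver_tip=.011,knob_grip=.073,pointer_tip=.051,tab_mark=.051,cover_hinge=.0455,mug=0,loupe=0,lens_small=0,film_can=0,driver=0).items():
        for q in spotter.place_of(n,k)[:3]:
            print(k,round(q['score'],2),np.round(q['at'],1),np.round(atz(d,q['at'],z),3))
E
```

```text
pics
{'time_s': 0.0, 'joints': [-1.325, 0.354, 1.634, -0.0, 1.155, -0.002], 'tcp_pos': [0.153, -0.605, 0.231], 'tcp_rot': [-3.14, 0.0, 0.248], 'wrist_force': [0.322, -0.588, 0.174], 'finger_gap': 0.085, 'grip_force': 0.0}
scene campos [ 0.198 -0.699  0.95 ] 452.23444179238214
controller 0.77 [284.3 208.7] [ 0.62  -0.049 -0.   ]
controller 0.77 [192.3 197.6] [0.417 0.108 0.   ]
ledge 0.96 [264.1 212.1] [ 0.549 -0.064  0.045]
ledge 0.83 [170.5 200.6] [0.352 0.087 0.045]
notch 0.76 [265.5 204.6] [ 0.559 -0.054  0.059]
notch 0.72 [171.1 192.3] [0.362 0.101 0.059]
driver_tip 0.68 [280.8 272.8] [ 0.508 -0.222  0.011]
driver_tip 0.42 [253.9 131.6] [0.69  0.258 0.011]
knob_grip 0.41 [295.4 189.3] [ 0.646 -0.056  0.073]
cover_hinge 0.84 [297.9 190.6] [ 0.664 -0.044  0.045]
cover_hinge 0.84 [205.5 179.3] [0.464 0.113 0.045]
mug 0.98 [223.1 127.4] [0.619 0.334 0.   ]
loupe 0.64 [203.2 156. ] [0.51  0.245 0.   ]
lens_small 0.8 [367.2 277.3] [ 0.687 -0.326  0.   ]
film_can 0.71 [252.3 133.5] [0.687 0.263 0.   ]
film_can 0.21 [259.  211.8] [ 0.555 -0.025  0.   ]
driver 0.76 [295.7 305. ] [ 0.499 -0.306  0.   ]
driver 0.68 [252.6 131.7] [0.692 0.27  0.   ]
top campos [ 0.433 -0.033  1.589] 472.5764508798855
controller 0.73 [211.  229.8] [0.419 0.123 0.   ]
controller 0.69 [260.5 168.9] [ 0.62  -0.048  0.   ]
ledge 0.97 [262.6 187.9] [ 0.552 -0.053  0.045]
ledge 0.58 [223.2 250.9] [0.35  0.08  0.045]
notch 0.94 [263.  184.1] [ 0.563 -0.055  0.059]
notch 0.64 [219.5 248.3] [0.359 0.091 0.059]
driver_grip 0.82 [346.8 207.1] [ 0.483 -0.332  0.011]
driver_tip 0.58 [315.2 206.4] [ 0.488 -0.227  0.011]
mug 0.88 [149.7 168.6] [0.631 0.328 0.   ]
loupe 0.44 [177.2 205.1] [0.504 0.236 0.   ]
lens_small 0.48 [341.  148.4] [ 0.683 -0.322  0.   ]
film_can 0.44 [170.2 152.3] [0.685 0.257 0.   ]
driver 0.53 [338.2 205.3] [ 0.49  -0.306  0.   ]
```

```bash
python3 - <<'E'
import cv2,numpy as np
a=cv2.imread('pics/scene0.png');b=cv2.imread('pics/top0.png')
A=cv2.resize(a[100:350,130:430],None,fx=1.6,fy=1.6,interpolation=cv2.INTER_CUBIC)
A=cv2.resize(a[150:270,130:330],(780,468),interpolation=cv2.INTER_CUBIC)
cv2.imwrite('pics/s_crop.png',A)
cv2.imwrite('pics/t_crop.png',cv2.resize(b[120:290,130:390],(780,510),interpolation=cv2.INTER_CUBIC))
E
```

```text
(no output)
```

View pics/scene0.png

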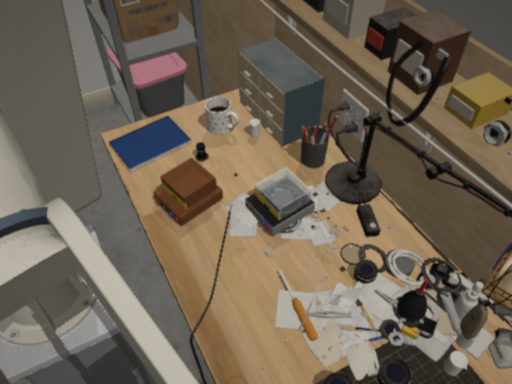

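View pics/t_crop.png

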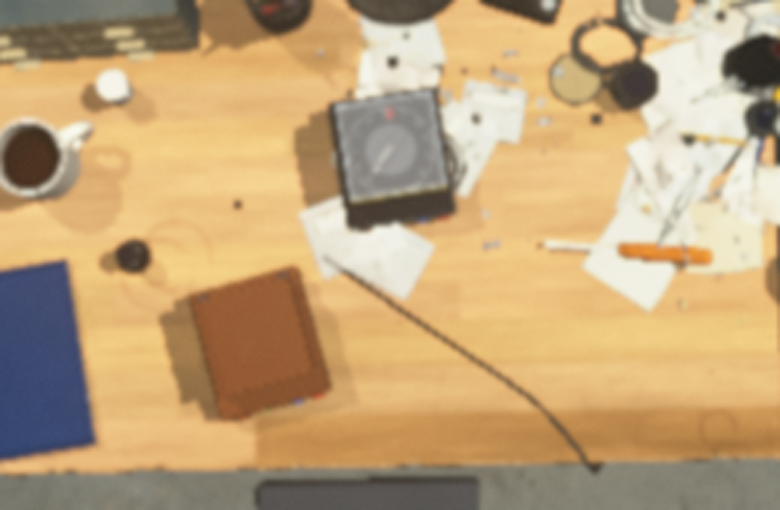

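View pics/s_crop.png

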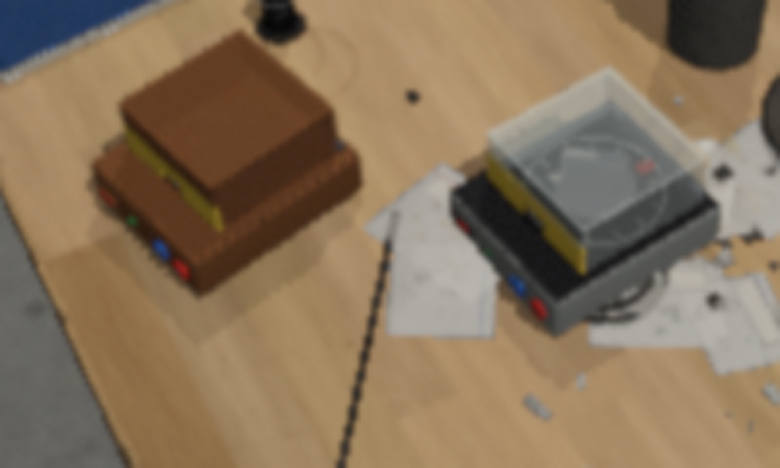

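The real controller is the grey one with the clear cover, at top (260,169) and scene (284,205). The plain brown one at top (211,230) is the look-alike. The driver lies at top (310–367, 201–206), with its handle to the right. Red tab is at the rear of the dial at top (260,157), and the pointer is front left.

```bash
cat > fit.py <<'E'
from h import *
from scipy.optimize import minimize
def hull(d,P,m):
    q=np.array([proj(d,p) for p in P]).astype(np.float32); cv2.fillConvexPoly(m,np.int32(cv2.convexHull(q)*16).reshape(-1,1,2),1,shift=4)
def box(x0,x1,y0,y1,z0,z1): return np.array([[x,y,z] for x in(x0,x1) for y in(y0,y1) for z in(z0,z1)])
def run():
    obsd=[]
    for n,c in [('scene',(284,205)),('top',(260,169))]:
        d=cam(n)
        for q in spotter.silhouettes(n,'controller'):
            l,t,rr,b=q['box']; print(n,np.round(q['box']),q['score'])
            if l<c[0]<rr and t<c[1]<b: obsd.append((d,q['mask'].astype(np.uint8)));break
    def f(v):
        Rz=R.from_euler('z',v[2]); s=0
        for d,m in obsd:
            k=np.zeros(m.shape,np.uint8)
            for B in (box(-.08,.064,-.062,.062,0,.045),box(-.052,.052,-.052,.052,.045,.0915)): hull(d,Rz.apply(B)+[v[0],v[1],0],k)
            s+=1-(k&m).sum()/(k|m).sum()
        return s
    for y in (0,.15):
        o=minimize(f,[.62,-.048,y],method='Nelder-Mead',options=dict(initial_simplex=[[.62,-.048,y],[.63,-.048,y],[.62,-.04,y],[.62,-.048,y+.1]]))
        print(np.round(o.x,4),o.fun)
if __name__=='__main__':
    run()
    for n in('scene','top'):
        d=cam(n); 
        for q in spotter.silhouettes(n,'driver'):
            p=np.argwhere(q['mask'])[:,::-1].astype(float); 
            if len(p)<20: continue
            w=np.array([atz(d,x,.011)[:2] for x in p]); m=w.mean(0); u=np.linalg.svd(w-m,full_matrices=False)[2][0]; s=(w-m)@u
            print(n,'driver',round(q['score'],2),q['box'],'ends',np.round(m+u*s.min(),3),np.round(m+u*s.max(),3),'yaw',np.degrees(np.arctan2(u[1],u[0])))
            i=d['image'].astype(int); a=(i[...,2]-i[...,0]>110)&q['mask']; a=np.argwhere(a)[:,::-1].astype(float)
            if len(a)>10:
                w=np.array([atz(d,x,.011)[:2] for x in a]); m=w.mean(0); u=np.linalg.svd(w-m,full_matrices=False)[2][0]; s=(w-m)@u; print('  amber mean',np.round(m,3),np.ptp(s),np.degrees(np.arctan2(u[1],u[0])))
E
python3 fit.py
```

```text
scene [246. 165. 317. 233.] 0.93
top [193. 210. 241. 260.] 0.9
top [238. 149. 288. 197.] 0.82
[ 0.6103 -0.0462  0.15  ] 0.14348389130997818
[ 0.6119 -0.045   0.1371] 0.13642827067080177
scene driver 0.59 [280.2, 273.1, 318.7, 341.0] ends [ 0.508 -0.216] [ 0.488 -0.399] yaw -96.40995898799318
  amber mean [ 0.496 -0.351] 0.09899983347582147 -96.00172164931116
top driver 0.54 [312.9, 201.0, 366.1, 209.7] ends [ 0.506 -0.221] [ 0.485 -0.399] yaw -96.86616884253039
  amber mean [ 0.493 -0.349] 0.09704614239029868 -96.23388421839049
```

```bash
python3 - <<'E'
from h import *
Rt=R.from_euler('xyz',[np.pi,0,1.461])
togo([.495,-.343,.10],Rt); togo([.495,-.343,.003],Rt)
E
```

```text
shift [ 1.319 -0.57   0.438] turn [-0.    -0.    -0.772]
shift [ 1.319 -0.57   0.761] turn [-0.    -0.    -0.772]
```

```bash
python3 -m crank '[{"jaw":0.2,"x":1,"y":-0.43,"z":0.2,"wz":-0.6},{"jaw":0.2,"x":1,"y":-0.43,"z":0.2,"wz":-0.6},{"jaw":0.2,"x":1,"y":-0.43,"z":0.2,"wz":-0.6},{"jaw":0.2,"x":1,"y":-0.43,"z":0.2,"wz":-0.6},{"jaw":0.2,"x":1,"y":-0.43,"z":0.2,"wz":-0.6}]' 100; python3 - <<'E'
from h import *
Rt=R.from_euler('xyz',[np.pi,0,1.461])
obs();togo([.495,-.343,.10],Rt)
E
```

```text
{'time_s': 1.9, 'joints': [-1.325, 0.353, 1.633, 0.0, 1.155, -0.002], 'tcp_pos': [0.153, -0.606, 0.231], 'tcp_rot': [-3.142, -0.0, 0.248], 'wrist_force': [0.498, 0.066, 0.079], 'finger_gap': 0.085, 'grip_force': 0.0}
shift [ 1.319 -0.57   0.438] turn [-0.    -0.    -0.772]invalid input
```

```bash
python3 -m crank '[{"jaw":0.2,"x":1,"y":-0.43,"z":0.2,"wx":0,"wy":0,"wz":-0.6},{"jaw":0.2,"x":1,"y":-0.43,"z":0.2,"wx":0,"wy":0,"wz":-0.6},{"jaw":0.2,"x":1,"y":-0.43,"z":0.2,"wx":0,"wy":0,"wz":-0.6},{"jaw":0.2,"x":1,"y":-0.43,"z":0.2,"wx":0,"wy":0,"wz":-0.6},{"jaw":0.2,"x":1,"y":-0.43,"z":0.2,"wx":0,"wy":0,"wz":-0.6}]' 100; python3 - <<'E'
from h import *
Rt=R.from_euler('xyz',[np.pi,0,1.461])
obs();togo([.495,-.343,.10],Rt)
E
```

```text
time_s: 2.52
tcp_pos: [0.3987, -0.4178, 0.1747]
tcp_rot: [3.141, 0.0, 1.191]
wrist_force: [0.8, -0.4, 1.0]
finger_gap: 0.0512
grip_force: 0.0
{'time_s': 2.525, 'joints': [-0.811, 0.34, 1.791, -0.0, 1.01, -0.432], 'tcp_pos': [0.399, -0.418, 0.175], 'tcp_rot': [3.141, 0.0, 1.191], 'wrist_force': [0.828, -0.446, 1.036], 'finger_gap': 0.051, 'grip_force': 0.0}
shift [0.35  0.206 0.249] turn [ 0.     0.    -0.172]
```

```bash
python3 -m crank '[{"jaw":0.2,"x":0.35,"y":0.206,"z":0.2,"wx":0,"wy":0,"wz":-0.172},{"jaw":0.2,"x":0.35,"y":0.206,"z":0.2,"wx":0,"wy":0,"wz":-0.172},{"jaw":0.2,"x":0.35,"y":0.206,"z":0.25,"wx":0,"wy":0,"wz":-0.172},{"jaw":0.2,"x":0.35,"y":0.206,"z":0.25,"wx":0,"wy":0,"wz":-0.172},{"jaw":0.2,"x":0.35,"y":0.206,"z":0.25,"wx":0,"wy":0,"wz":-0.172}]' 100; python3 - <<'E'
from h import *
Rt=R.from_euler('xyz',[np.pi,0,1.461])
togo([.495,-.343,.003],Rt)
E
```

```text
time_s: 3.15
tcp_pos: [0.4934, -0.346, 0.1005]
tcp_rot: [3.141, 0.001, 1.454]
wrist_force: [-0.0, 0.6, 0.2]
finger_gap: 0.0515
grip_force: 0.0
shift [0.011 0.004 0.325] turn [ 0.     0.    -0.004]
```

```bash
python3 -m crank '[{"jaw":0.2,"x":0.005,"y":0,"z":0.17,"wx":0,"wy":0,"wz":0},{"jaw":0.2,"x":0.005,"y":0,"z":0.28,"wx":0,"wy":0,"wz":0},{"jaw":0.2,"x":0.005,"y":0,"z":0.322,"wx":0,"wy":0,"wz":0},{"jaw":0.2,"x":0.005,"y":0,"z":0.322,"wx":0,"wy":0,"wz":0}]' 100; python3 -m crank '[{"jaw":-1,"x":0,"y":0,"z":0,"wx":0,"wy":0,"wz":0},{"jaw":-1,"x":0,"y":0,"z":0,"wx":0,"wy":0,"wz":0},{"jaw":-1,"x":0,"y":0,"z":0,"wx":0,"wy":0,"wz":0},{"jaw":-1,"x":0,"y":0,"z":0,"wx":0,"wy":0,"wz":0},{"jaw":-1,"x":0,"y":0,"z":0,"wx":0,"wy":0,"wz":0}]' 100
```

```text
time_s: 3.65
tcp_pos: [0.4938, -0.3443, 0.0037]
tcp_rot: [3.142, 0.0, 1.454]
wrist_force: [0.1, -0.7, -0.3]
finger_gap: 0.0509
grip_force: 0.0
time_s: 4.28
tcp_pos: [0.495, -0.3442, 0.0052]
tcp_rot: [3.139, 0.001, 1.456]
wrist_force: [-2.0, -0.3, 8.1]
finger_gap: 0.0199
grip_force: 98.6
```

```bash
python3 -m crank '[{"jaw":-1,"x":0,"y":0,"z":-0.15,"wx":0,"wy":0,"wz":0},{"jaw":-1,"x":0,"y":0,"z":-0.35,"wx":0,"wy":0,"wz":0},{"jaw":-1,"x":0,"y":0,"z":-0.5,"wx":0,"wy":0,"wz":0},{"jaw":-1,"x":0,"y":0,"z":-0.5,"wx":0,"wy":0,"wz":0}]' 100; python3 - <<'E'
from h import *
obs(); Rt=R.from_euler('xyz',[np.pi,0,.14])
togo([.42,-.075,.15],Rt)
d=cam('scene'); 
for k in ['driver_grip','driver_tip','driver']: print(k,[(np.round(q['at'],1),round(q['score'],2)) for q in spotter.place_of('scene',k)][:2])
cv2.imwrite('pics/lift.png',cv2.resize(d['image'][150:350,180:400],None,fx=2.5,fy=2.5,interpolation=cv2.INTER_CUBIC))
E
```

```text
time_s: 4.78
tcp_pos: [0.4966, -0.345, 0.1584]
tcp_rot: [3.134, 0.004, 1.456]
wrist_force: [-0.0, -0.7, 0.1]
finger_gap: 0.0203
grip_force: 98.2
{'time_s': 4.775, 'joints': [-0.61, 0.394, 1.75, -0.0, 0.988, -0.495], 'tcp_pos': [0.497, -0.345, 0.158], 'tcp_rot': [3.134, 0.004, 1.456], 'wrist_force': [-0.026, -0.662, 0.08], 'finger_gap': 0.02, 'grip_force': 98.227}
shift [ 0.865 -0.357  0.022] turn [ 0.006 -0.001  0.838]
driver_grip [(array([308.4, 279.8]), 0.94)]
driver_tip [(array([284.6, 238.2]), 0.68)]
driver [(array([301.4, 268.4]), 0.62)]
```

View pics/lift.png

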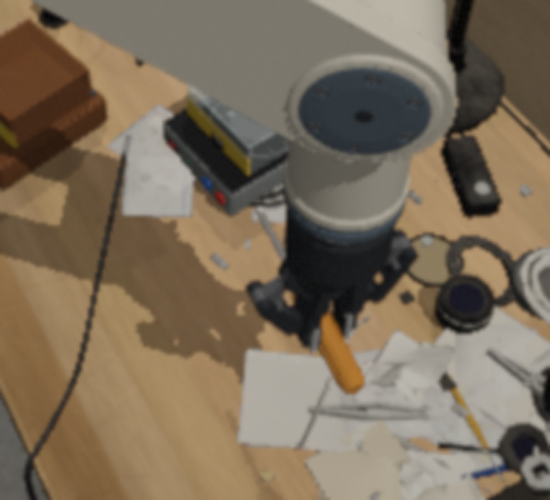

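```bash
python3 -m crank '[{"jaw":-1,"x":0.85,"y":-0.357,"z":0,"wx":0,"wy":0,"wz":0.838},{"jaw":-1,"x":0.85,"y":-0.357,"z":0,"wx":0,"wy":0,"wz":0.838},{"jaw":-1,"x":0.85,"y":-0.357,"z":0,"wx":0,"wy":0,"wz":0.838},{"jaw":-1,"x":0.85,"y":-0.357,"z":0,"wx":0,"wy":0,"wz":0.838},{"jaw":-1,"x":0.85,"y":-0.357,"z":0,"wx":0,"wy":0,"wz":0.838}]' 100; python3 - <<'E'
from h import *
Rt=R.from_euler('xyz',[np.pi,0,.14])
togo([.405,-.075,.15],Rt)
E
```

```text
time_s: 5.6
tcp_pos: [0.415, -0.0756, 0.152]
tcp_rot: [-3.139, 0.002, 0.537]
wrist_force: [1.0, -0.2, 0.4]
finger_gap: 0.02
grip_force: 98.3
shift [-0.028 -0.019  0.007] turn [-0.001  0.002  0.253]
```

```bash
python3 -m crank '[{"jaw":-1,"x":-0.025,"y":-0.019,"z":0,"wx":0,"wy":0,"wz":0.253},{"jaw":-1,"x":-0.025,"y":-0.019,"z":0,"wx":0,"wy":0,"wz":0.253},{"jaw":-1,"x":-0.025,"y":-0.019,"z":0.15,"wx":0,"wy":0,"wz":0.253},{"jaw":-1,"x":-0.025,"y":-0.019,"z":0.28,"wx":0,"wy":0,"wz":0.253},{"jaw":-1,"x":-0.025,"y":-0.019,"z":0.28,"wx":0,"wy":0,"wz":0.253}]' 100; python3 - <<'E'
from h import *
obs(); D={}
for n in('scene','top'):
    D[n]=cam(n); cv2.imwrite(f'pics/pre_{n}.png',D[n]['image'])
    for k in ['driver_grip','driver_tip','notch','ledge','knob_grip','tab_mark']: print(n,k,[(np.round(q['at'],1),round(q['score'],2)) for q in spotter.place_of(n,k)][:2])
a=D['scene']['image'][150:270,170:330];b=D['top']['image'][140:240,230:310]
a=cv2.resize(a,(640,480),interpolation=cv2.INTER_CUBIC)[:, :];b=cv2.resize(b,(384,480),interpolation=cv2.INTER_CUBIC)
cv2.imwrite('pics/pre.png',cv2.resize(np.hstack([a,b]),(800,375)))
E
```

```text
time_s: 6.22
tcp_pos: [0.4046, -0.0762, 0.0665]
tcp_rot: [-3.139, 0.007, 0.145]
wrist_force: [-0.5, 0.2, -1.2]
finger_gap: 0.0202
grip_force: 98.3
{'time_s': 6.225, 'joints': [-0.19, 0.29, 2.203, -0.0, 0.657, 1.237], 'tcp_pos': [0.405, -0.076, 0.067], 'tcp_rot': [-3.139, 0.007, 0.145], 'wrist_force': [-0.498, 0.183, -1.153], 'finger_gap': 0.02, 'grip_force': 98.267}
scene driver_grip [(array([216.9, 230.3]), 0.71)]
scene driver_tip [(array([255.5, 206.8]), 0.5)]
scene notch [(array([266.6, 203.8]), 0.69), (array([174.9, 194.1]), 0.64)]
scene ledge [(array([170.7, 199.8]), 0.88), (array([260.7, 212.6]), 0.62)]
scene knob_grip []
scene tab_mark []
top driver_grip []
top driver_tip [(array([265.2, 199.1]), 0.63)]
top notch [(array([262.1, 183.1]), 0.92), (array([221.1, 246.2]), 0.61)]
top ledge [(array([262.4, 187.8]), 0.86), (array([222.5, 251.7]), 0.59)]
top knob_grip []
top tab_mark []
```

View pics/pre.png

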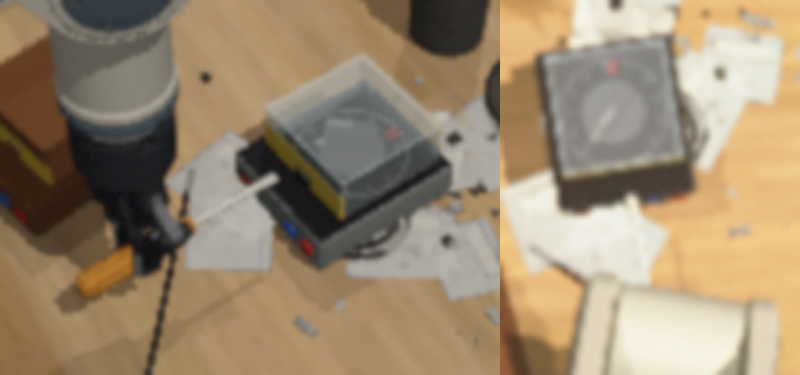

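```bash
python3 - <<'E'
from h import *
s,t=cam('scene'),cam('top')
tip=tri([s,t],[(258.6,207),(265.2,193.5)]); tip2=tri([s,t],[(255.5,206.8),(265.2,199.1)])
print('drawn tip',tip,'solid tip(net)',tip2)
nt=tri([s,t],[(266.6,203.8),(262.1,183.1)]); nt0=tri([s,t],[(265.5,204.6),(263,184.1)]); print('notch',nt,nt0, 'notch dark mid',atz(s,(267,207.6),.052),'front mid top',atz(t,(263.1,185.1),.052))
o=get_obs(); R0=R.from_euler('xyz',o['tcp_rot']); g=np.array(o['tcp_pos'])+[0,0,.006]
for L in(.116,.127): P=g+R0.apply([L,0,0]); print('pred',L,P,proj(s,P),proj(t,P))
C=np.array([.614,-.047]);Rz=R.from_euler('z',.14)
for p in([-.052,0,.059],[-.066,0,.045],[-.08,.062,.045],[-.08,-.062,.045],[-.052,.052,.0915],[-.052,-.052,.0915],[-.052,.052,.0455],[-.052,-.052,.0455]): 
    P=Rz.apply(p)+[*C,0]; print(p,np.round(P,3),np.round(proj(s,P),1),'top',np.round(proj(t,P),1))
I=cv2.imread('pics/scene0.png').astype(int)
J=cv2.imread('pics/top0.png').astype(int)
for n,I,d in(('s',I,s),('t',J,t)):
    sub=(I[...,1]-I[...,0]>45)&(I[...,2]-I[...,1]<60); sub[:160]=0;sub[240:]=0;sub[:,:244]=0;sub[:,300:]=0
    if n=='s':
        p=np.argwhere(sub)[:,::-1]; print(n,len(p),p.min(0),p.max(0),p.mean(0))
E
```

```text
drawn tip [ 0.53307474 -0.06140111  0.07173692] solid tip(net) [ 0.5186778  -0.0625574   0.08144605]
notch [ 0.56539105 -0.05123127  0.05551638] [ 0.56135843 -0.05382581  0.0574845 ] notch dark mid [ 0.56017405 -0.0597548   0.052     ] front mid top [ 0.5604348 -0.0549634  0.052    ]
pred 0.116 [ 0.52255638 -0.06005245  0.07524825] [253.96571375 207.38234055] [265.07592665 196.22561994]
pred 0.127 [ 0.53344179 -0.05846884  0.07524848] [257.50150437 205.34163207] [264.49471678 192.85312956]
[-0.052, 0, 0.059] [ 0.563 -0.054  0.059] [266.8 204.1] top [262.9 184.3]
[-0.066, 0, 0.045] [ 0.549 -0.056  0.045] [262.4 210.1] top [263.5 188.9]
[-0.08, 0.062, 0.045] [0.526 0.003 0.045] [244.1 197.8] top [245.6 196.2]
[-0.08, -0.062, 0.045] [ 0.543 -0.12   0.045] [272.8 228.2] top [282.9 190. ]
[-0.052, 0.052, 0.0915] [ 0.555 -0.003  0.092] [254.7 183.5] top [246.9 186.1]
[-0.052, -0.052, 0.0915] [ 0.57  -0.106  0.092] [279.7 208.7] top [279.1 180.8]
[-0.052, 0.052, 0.0455] [ 0.555 -0.003  0.046] [254.9 195.2] top [247.2 187.2]
[-0.052, -0.052, 0.0455] [ 0.57  -0.106  0.046] [279.2 220.2] top [278.5 182. ]
s 87 [256 192] [279 219] [268.13793103 205.71264368]
```

```bash
python3 -m crank '[{"jaw":-1,"x":0,"y":0,"z":0.073,"wx":0,"wy":0,"wz":0},{"jaw":-1,"x":0.04,"y":0,"z":0.073,"wx":0,"wy":0,"wz":0},{"jaw":-1,"x":0.08,"y":0,"z":0.073,"wx":0,"wy":0,"wz":0},{"jaw":-1,"x":0.1,"y":0,"z":0.073,"wx":0,"wy":0,"wz":0},{"jaw":-1,"x":0.1,"y":0,"z":0.073,"wx":0,"wy":0,"wz":0}]' 100; python3 - <<'E'
from h import *
obs()
s,t=cam('scene'),cam('top')
o=get_obs(); R0=R.from_euler('xyz',o['tcp_rot']); g=np.array(o['tcp_pos'])+[0,0,.006]
for L in(.116,.127): P=g+R0.apply([L,0,0]); print('pred',L,P,proj(s,P),proj(t,P))
a=cv2.resize(s['image'][180:230,225:295],(700,500),interpolation=cv2.INTER_CUBIC); cv2.imwrite('pics/near.png',a)
E
```

```text
time_s: 7.65
tcp_pos: [0.4383, -0.0724, 0.0477]
tcp_rot: [3.141, -0.001, 0.145]
wrist_force: [-1.2, 0.3, -0.1]
finger_gap: 0.0199
grip_force: 98.3
{'time_s': 7.65, 'joints': [-0.167, 0.363, 2.152, -0.0, 0.625, 1.259], 'tcp_pos': [0.438, -0.072, 0.048], 'tcp_rot': [3.141, -0.001, 0.145], 'wrist_force': [-1.172, 0.331, -0.13], 'finger_gap': 0.02, 'grip_force': 98.271}
pred 0.116 [ 0.55206105 -0.05565696  0.05343125] [263.45812768 207.33642   ] [263.38390583 187.61871398]
pred 0.127 [ 0.56294614 -0.05407118  0.05342955] [266.87284025 205.3451761 ] [262.8119075  184.30310501]
```

View pics/near.png

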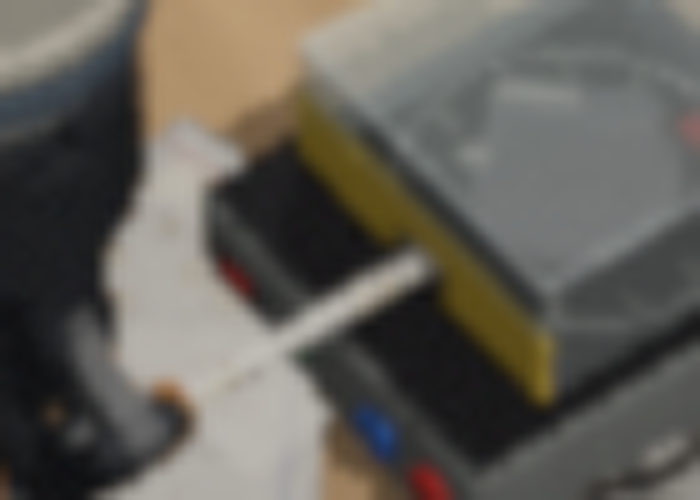

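```bash
python3 -m crank '[{"jaw":-1,"x":0.02,"y":0,"z":0.004,"wx":0,"wy":0,"wz":0},{"jaw":-1,"x":0.05,"y":0,"z":0.004,"wx":0,"wy":0,"wz":0},{"jaw":-1,"x":0.085,"y":0,"z":0.004,"wx":0,"wy":0,"wz":0},{"jaw":-1,"x":0.085,"y":0,"z":0.004,"wx":0,"wy":0,"wz":0}]' 100; python3 -m crank '[{"jaw":-1,"x":0,"y":0,"z":-0.02,"wx":0,"wy":0,"wz":0},{"jaw":-1,"x":0,"y":0,"z":-0.04,"wx":0,"wy":0,"wz":0},{"jaw":-1,"x":0,"y":0,"z":-0.05,"wx":0,"wy":0,"wz":0},{"jaw":-1,"x":0,"y":0,"z":-0.05,"wx":0,"wy":0,"wz":0}]' 100; python3 - <<'E'
from h import *
s=cam('scene')
a=cv2.resize(s['image'][160:240,215:327],(700,500),interpolation=cv2.INTER_CUBIC); cv2.imwrite('pics/in.png',a)
E
```

```text
time_s: 8.25
tcp_pos: [0.464, -0.0687, 0.0462]
tcp_rot: [3.141, -0.001, 0.145]
wrist_force: [-0.8, -0.1, -0.2]
finger_gap: 0.0201
grip_force: 98.3
time_s: 8.75
tcp_pos: [0.4627, -0.0688, 0.0615]
tcp_rot: [3.141, -0.0, 0.144]
wrist_force: [0.6, -0.8, -3.1]
finger_gap: 0.0205
grip_force: 98.1
```

View pics/in.png

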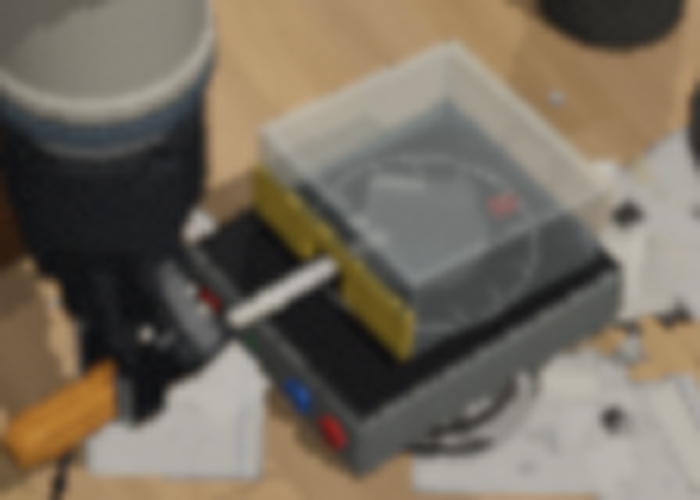

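```bash
python3 -m crank '[{"jaw":-1,"x":0.01,"y":0,"z":-0.035,"wx":0,"wy":0,"wz":0},{"jaw":-1,"x":0.022,"y":0,"z":-0.067,"wx":0,"wy":0,"wz":0},{"jaw":-1,"x":0.038,"y":0,"z":-0.1,"wx":0,"wy":0,"wz":0},{"jaw":-1,"x":0.057,"y":0,"z":-0.13,"wx":0,"wy":0,"wz":0},{"jaw":-1,"x":0.08,"y":0,"z":-0.157,"wx":0,"wy":0,"wz":0}]' 110; python3 -m crank '[{"jaw":-1,"x":0.025,"y":0,"z":-0.026,"wx":0,"wy":0,"wz":0},{"jaw":-1,"x":0.052,"y":0,"z":-0.047,"wx":0,"wy":0,"wz":0},{"jaw":-1,"x":0.08,"y":0,"z":-0.067,"wx":0,"wy":0,"wz":0},{"jaw":-1,"x":0.11,"y":0,"z":-0.083,"wx":0,"wy":0,"wz":0},{"jaw":-1,"x":0.11,"y":0,"z":-0.083,"wx":0,"wy":0,"wz":0}]' 110; python3 - <<'E'
from h import *
s=cam('scene')
a=cv2.resize(s['image'][120:240,200:360],(700,525),interpolation=cv2.INTER_CUBIC); cv2.imwrite('pics/up.png',a)
E
```

```text
time_s: 9.43
tcp_pos: [0.4871, -0.0653, 0.109]
tcp_rot: [3.141, -0.001, 0.144]
wrist_force: [-0.2, -0.2, -2.8]
finger_gap: 0.0197
grip_force: 111.1
time_s: 10.05
tcp_pos: [0.5198, -0.0605, 0.1332]
tcp_rot: [3.141, -0.0, 0.145]
wrist_force: [2.0, -1.5, -5.7]
finger_gap: 0.0195
grip_force: 110.6
```

View pics/up.png

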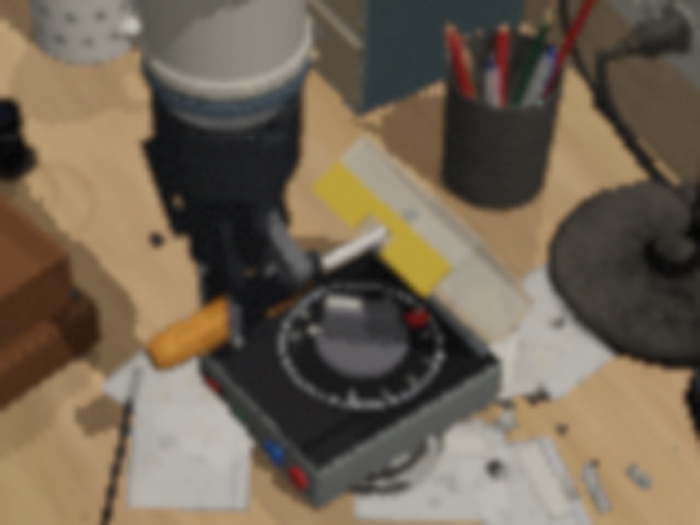

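```bash
python3 -m crank '[{"jaw":-1,"x":0.03,"y":0,"z":-0.012,"wx":0,"wy":0,"wz":0},{"jaw":-1,"x":0.06,"y":0,"z":-0.022,"wx":0,"wy":0,"wz":0},{"jaw":-1,"x":0.1,"y":0,"z":-0.032,"wx":0,"wy":0,"wz":0},{"jaw":-1,"x":0.14,"y":0,"z":-0.04,"wx":0,"wy":0,"wz":0},{"jaw":-1,"x":0.14,"y":0,"z":-0.04,"wx":0,"wy":0,"wz":0}]' 110; python3 -m crank '[{"jaw":-1,"x":0.06,"y":0,"z":-0.02,"wx":0,"wy":0,"wz":0},{"jaw":-1,"x":0.06,"y":0,"z":-0.02,"wx":0,"wy":0,"wz":0},{"jaw":-1,"x":0.06,"y":0,"z":-0.02,"wx":0,"wy":0,"wz":0},{"jaw":-1,"x":0.06,"y":0,"z":-0.02,"wx":0,"wy":0,"wz":0}]' 110;python3 - <<'E'
from h import *
s=cam('scene');t=cam('top')
a=cv2.resize(s['image'][120:240,200:360],(480,360),interpolation=cv2.INTER_CUBIC);b=cv2.resize(t['image'][120:220,220:300],(288,360),interpolation=cv2.INTER_CUBIC); cv2.imwrite('pics/open.png',np.hstack([a,b]))
E
```

```text
time_s: 10.72
tcp_pos: [0.5614, -0.0544, 0.145]
tcp_rot: [-3.142, 0.0, 0.145]
wrist_force: [-0.2, -1.4, -8.8]
finger_gap: 0.0196
grip_force: 110.0
time_s: 11.22
tcp_pos: [0.5782, -0.0519, 0.1513]
tcp_rot: [-3.142, -0.0, 0.145]
wrist_force: [0.1, 1.1, -4.0]
finger_gap: 0.0198
grip_force: 109.3
```

View pics/open.png

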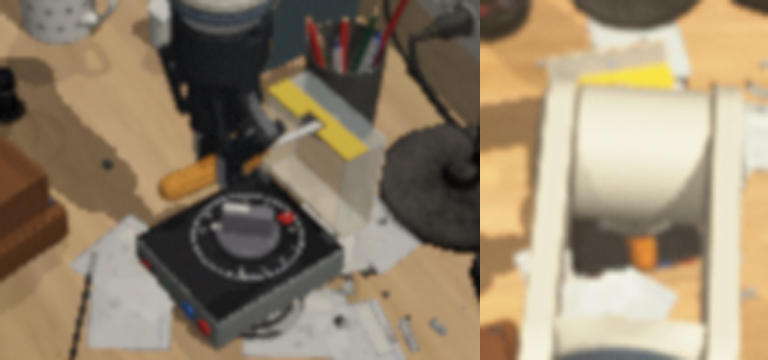

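```bash
cat >> h.py <<'E'
def cpt(xc,yc,z): return R.from_euler('z',.14).apply([xc,yc,z])+[.614,-.047,0]
def notch(th): a=th+.134; return cpt(.052-.105*np.cos(a),0,.0455+.105*np.sin(a))
E
python3 - <<'E'
from h import *
s=cam('scene'); obs()
for th in(.9,1.1,1.2,1.3,1.4,1.5,1.75): print(th,np.round(notch(th),3),np.round(proj(s,notch(th)),1))
print([(np.round(q['at'],1),round(q['score'],2)) for q in spotter.place_of('scene','notch')],[(np.round(q['at'],1),round(q['score'],2)) for q in spotter.place_of('scene','driver_tip')])
E
```

```text
{'time_s': 11.375, 'joints': [-0.092, 0.373, 1.802, 0.0, 0.966, 1.334], 'tcp_pos': [0.578, -0.052, 0.151], 'tcp_rot': [-3.142, -0.0, 0.144], 'wrist_force': [-0.185, 0.839, -3.667], 'finger_gap': 0.02, 'grip_force': 109.321}
0.9 [ 0.612 -0.047  0.136] [283.2 174.9]
1.1 [ 0.631 -0.045  0.145] [289.3 169.1]
1.2 [ 0.641 -0.043  0.148] [292.5 166.6]
1.3 [ 0.651 -0.042  0.15 ] [295.8 164.2]
1.4 [ 0.662 -0.04   0.15 ] [299.  162.2]
1.5 [ 0.672 -0.039  0.15 ] [302.3 160.5]
1.75 [ 0.698 -0.035  0.145] [309.9 157.5]
[(array([175.1, 193.9]), 0.83), (array([304.8, 160.4]), 0.7)] [(array([308.9, 157.8]), 0.71)]
```

```bash
python3 -m crank '[{"jaw":-1,"x":0,"y":0,"z":0.03,"wx":0,"wy":0,"wz":0},{"jaw":-1,"x":-0.04,"y":0,"z":0.05,"wx":0,"wy":0,"wz":0},{"jaw":-1,"x":-0.1,"y":0,"z":0.05,"wx":0,"wy":0,"wz":0},{"jaw":-1,"x":-0.2,"y":0,"z":0.05,"wx":0,"wy":0,"wz":0},{"jaw":-1,"x":-0.35,"y":0,"z":0,"wx":0,"wy":0,"wz":0}]' 110;python3 - <<'E'
from h import *
s=cam('scene');obs()
for k in('notch','tab_mark','pointer_tip','knob_grip'):print(k,[(np.round(q['at'],1),round(q['score'],2)) for q in spotter.place_of('scene',k)])
a=cv2.resize(s['image'][140:240,200:320],(720,600),interpolation=cv2.INTER_CUBIC); cv2.imwrite('pics/open2.png',a)
Rt=R.from_euler('xyz',[np.pi,0,1.456]); togo([.48,-.34,.15],Rt)
E
```

```text
time_s: 12.1
tcp_pos: [0.4729, -0.0671, 0.1502]
tcp_rot: [-3.141, 0.001, 0.145]
wrist_force: [-0.2, -0.7, -0.9]
finger_gap: 0.0197
grip_force: 109.6
{'time_s': 12.15, 'joints': [-0.146, 0.221, 2.025, -0.001, 0.902, 1.281], 'tcp_pos': [0.467, -0.067, 0.151], 'tcp_rot': [-3.14, 0.006, 0.145], 'wrist_force': [-4.964, 0.583, -1.28], 'finger_gap': 0.02, 'grip_force': 109.668}
notch [(array([172.8, 192.8]), 0.79), (array([310. , 159.9]), 0.56)]
tab_mark [(array([292.2, 188.1]), 0.49)]
pointer_tip [(array([270.1, 194.8]), 0.73)]
knob_grip [(array([280.1, 191.8]), 0.51)]
shift [-0.114  0.902  0.005] turn [ 0.001 -0.001 -0.835]
```

View pics/open2.png

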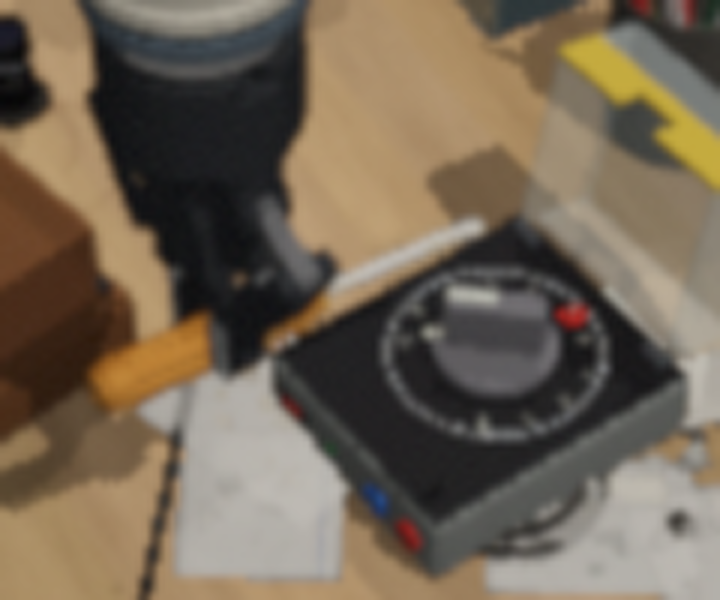

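```bash
python3 -m crank '[{"jaw":-1,"x":-0.2,"y":0.2,"z":0,"wx":0,"wy":0,"wz":-0.1},{"jaw":-1,"x":-0.2,"y":0.4,"z":0,"wx":0,"wy":0,"wz":-0.2},{"jaw":-1,"x":-0.114,"y":0.6,"z":0,"wx":0,"wy":0,"wz":-0.3},{"jaw":-1,"x":-0.114,"y":0.9,"z":0,"wx":0,"wy":0,"wz":-0.5},{"jaw":-1,"x":-0.114,"y":0.9,"z":0,"wx":0,"wy":0,"wz":-0.6}]' 110;python3 - <<'E'
from h import *
Rt=R.from_euler('xyz',[np.pi,0,1.456]); togo([.48,-.34,.15],Rt)
s=cam('scene');t=cam('top')
for n,d in(('scene',s),('top',t)):
  for k,z in dict(tab_mark=.051,pointer_tip=.051,knob_grip=.073,notch=.145).items():
    for q in spotter.place_of(n,k)[:2]: print(n,k,np.round(q['at'],1),round(q['score'],2),np.round(atz(d,q['at'],z),4))
  i=d['image'].astype(int); c=proj(d,[.614,-.047,.05]).astype(int); w=22 if n=='scene' else 16
  sub=i[c[1]-w:c[1]+w,c[0]-w:c[0]+w]; red=(sub[...,2]-np.maximum(sub[...,0],sub[...,1])>40)
  p=np.argwhere(red)[:,::-1]+c-w
  print(n,'c',c,'red',len(p),p.tolist()[:40])
  lab=cv2.connectedComponentsWithStats(red.astype(np.uint8))
  for j in range(1,lab[0]): q=lab[3][j]+c-w; P=atz(d,q,.049); v=P[:2]-[.614,-.047]; print('  blob',lab[2][j,4],np.round(q,1),np.round(P,4),'r',np.hypot(*v),'ang',np.degrees(np.arctan2(v[1],v[0])))
E
```

```text
time_s: 12.98
tcp_pos: [0.4808, -0.3422, 0.1506]
tcp_rot: [3.14, 0.0, 0.995]
wrist_force: [0.4, -0.3, 0.0]
finger_gap: 0.0196
grip_force: 109.8
shift [ 0.005 -0.006  0.002] turn [ 0.001  0.    -0.293]
scene notch [172.4 194.1] 0.66 [0.3466 0.0173 0.145 ]
scene c [282 197] red 0 []
top tab_mark [259.4 161.7] 0.42 [ 0.6377 -0.0448  0.051 ]
top pointer_tip [252.2 176. ] 0.53 [ 0.5913 -0.0201  0.051 ]
top knob_grip [257.1 172.8] 0.54 [ 0.599  -0.0363  0.073 ]
top notch [220.  248.5] 0.67 [0.3626 0.0823 0.145 ]
top notch [255.  138.2] 0.64 [ 0.6986 -0.0324  0.145 ]
top c [260 168] red 20 [[259, 155], [260, 155], [258, 156], [259, 156], [260, 156], [261, 156], [258, 157], [259, 157], [260, 157], [261, 157], [258, 158], [259, 158], [260, 158], [261, 158], [258, 159], [259, 159], [260, 159], [261, 159], [259, 160], [260, 160]]
  blob 20 [259.5 157.5] [ 0.6519 -0.0455  0.049 ] r 0.03789586332122417 ang 2.237414567240394
```

```bash
python3 -m crank '[{"jaw":-1,"x":0,"y":0,"z":0.1,"wx":0,"wy":0,"wz":-0.27},{"jaw":-1,"x":0,"y":0,"z":0.25,"wx":0,"wy":0,"wz":-0.27},{"jaw":-1,"x":0,"y":0,"z":0.4,"wx":0,"wy":0,"wz":-0.27},{"jaw":-1,"x":0,"y":0,"z":0.43,"wx":0,"wy":0,"wz":-0.27},{"jaw":-1,"x":0,"y":0,"z":0.45,"wx":0,"wy":0,"wz":-0.27}]' 110;python3 -m crank '[{"jaw":-1,"x":0,"y":0,"z":0.008,"wx":0,"wy":0,"wz":0},{"jaw":-1,"x":0,"y":0,"z":0.016,"wx":0,"wy":0,"wz":0},{"jaw":-1,"x":0,"y":0,"z":0.022,"wx":0,"wy":0,"wz":0},{"jaw":-1,"x":0,"y":0,"z":0.022,"wx":0,"wy":0,"wz":0}]' 20; python3 -c "
from h import *
obs()"
```

```text
time_s: 14.1
tcp_pos: [0.4802, -0.3392, 0.0167]
tcp_rot: [3.141, 0.0, 1.413]
wrist_force: [-0.2, -0.3, -0.4]
finger_gap: 0.0199
grip_force: 109.7
time_s: 14.6
tcp_pos: [0.4803, -0.3398, 0.0107]
tcp_rot: [3.14, 0.001, 1.414]
wrist_force: [-1.3, -0.5, 7.5]
finger_gap: 0.0198
grip_force: 111.0
{'time_s': 14.6, 'joints': [-0.618, 0.583, 1.856, -0.0, 0.701, -0.461], 'tcp_pos': [0.48, -0.34, 0.011], 'tcp_rot': [3.14, 0.001, 1.414], 'wrist_force': [-1.26, -0.452, 7.459], 'finger_gap': 0.02, 'grip_force': 110.973}
```

```bash
python3 -m crank '[{"jaw":-0.3,"x":0,"y":0,"z":0,"wx":0,"wy":0,"wz":0},{"jaw":-0.1,"x":0,"y":0,"z":0,"wx":0,"wy":0,"wz":0},{"jaw":0.2,"x":0,"y":0,"z":0,"wx":0,"wy":0,"wz":0},{"jaw":0.2,"x":0,"y":0,"z":0,"wx":0,"wy":0,"wz":0}]' 40;python3 -m crank '[{"jaw":0.2,"x":0,"y":0,"z":-0.1,"wx":0,"wy":0,"wz":0},{"jaw":0.2,"x":0,"y":0,"z":-0.25,"wx":0,"wy":0,"wz":0},{"jaw":0.2,"x":0,"y":0,"z":-0.45,"wx":0,"wy":0,"wz":0},{"jaw":0.2,"x":-0.25,"y":0,"z":-0.5,"wx":0,"wy":0,"wz":0},{"jaw":0.2,"x":-0.25,"y":0,"z":-0.5,"wx":0,"wy":0,"wz":0}]' 40; cat > knob.py <<'E'
from h import *
from scipy.optimize import least_squares
def look():
    out=[]
    for n,w in(('scene',24),('top',17)):
        d=cam(n); i=d['image'].astype(int); c=proj(d,[.614,-.047,.05]).astype(int)
        sub=i[c[1]-w:c[1]+w,c[0]-w:c[0]+w]; red=(sub[...,2]-np.maximum(sub[...,0],sub[...,1])>40).astype(np.uint8)
        lab=cv2.connectedComponentsWithStats(red)
        for j in range(1,lab[0]):
            q=lab[3][j]+c-w; P=atz(d,q,.049); v=P[:2]-[.614,-.047]; print(n,'red',lab[2][j,4],np.round(q,1),np.round(P,4),'r',round(np.hypot(*v),4),'ang',np.degrees(np.arctan2(v[1],v[0])))
        for k,z in dict(tab_mark=.051,pointer_tip=.051,knob_grip=.073,dial=0,driver_grip=.011,driver_tip=.011).items():
            if k=='dial':
                continue
            for q in spotter.place_of(n,k)[:2]:
                P=atz(d,q['at'],z); v=P[:2]-[.614,-.047]; print(n,k,np.round(q['at'],1),round(q['score'],2),np.round(P,4),'r',round(np.hypot(*v),4),'ang',round(np.degrees(np.arctan2(v[1],v[0])),1))
        g=cv2.cvtColor(d['image'],cv2.COLOR_BGR2HSV); cv2.imwrite(f'pics/k_{n}_{int(get_obs()["time_s"]*100)}.png',d['image'])
        m=((g[...,2]>135)&(g[...,1]<60)).astype(np.uint8); m2=np.zeros_like(m); m2[c[1]-w:c[1]+w,c[0]-w:c[0]+w]=m[c[1]-w:c[1]+w,c[0]-w:c[0]+w]
        lab=cv2.connectedComponentsWithStats(m2)
        for j in range(1,lab[0]):
            for z in(.051,.08):
                P=atz(d,lab[3][j],z); v=P[:2]-[.614,-.047]
                if np.hypot(*v)<.036: print(n,'white',lab[2][j,4],np.round(lab[3][j],1),'z',z,np.round(P,4),'r',round(np.hypot(*v),4),'ang',round(np.degrees(np.arctan2(v[1],v[0])),1))
if __name__=='__main__': look()
E
python3 knob.py
```

```text
time_s: 15.1
tcp_pos: [0.4796, -0.3391, 0.0095]
tcp_rot: [-3.142, -0.0, 1.414]
wrist_force: [-0.0, 0.1, 0.3]
finger_gap: 0.0511
grip_force: 0.0
time_s: 15.72
tcp_pos: [0.4682, -0.4164, 0.1614]
tcp_rot: [3.138, 0.003, 1.412]
wrist_force: [-0.0, 0.3, -1.0]
finger_gap: 0.0514
grip_force: 0.0
scene driver_grip [298.5 318. ] 0.55 [ 0.4844 -0.3407  0.011 ] r 0.321 ang -113.8
scene driver_tip [274.3 274.6] 0.56 [ 0.4919 -0.219   0.011 ] r 0.2109 ang -125.4
top red 20 [259.5 157.5] [ 0.6519 -0.0455  0.049 ] r 0.0379 ang 2.237414567240394
top tab_mark [261.7 161.1] 0.45 [ 0.6395 -0.0524  0.051 ] r 0.0261 ang -12.0
top pointer_tip [250.9 174.7] 0.77 [ 0.5956 -0.016   0.051 ] r 0.0361 ang 120.6
top knob_grip [258.4 169.9] 0.79 [ 0.6083 -0.0408  0.073 ] r 0.0085 ang 132.6
top knob_grip [177.4 204.7] 0.19 [0.5023 0.2226 0.073 ] r 0.2919 ang 112.5
top driver_grip [348.1 209. ] 0.68 [ 0.477  -0.3362  0.011 ] r 0.32 ang -115.4
top driver_grip [317.  208.5] 0.29 [ 0.4811 -0.233   0.011 ] r 0.2286 ang -125.5
top driver_tip [318.6 208.6] 0.8 [ 0.4807 -0.2383  0.011 ] r 0.2332 ang -124.9
top white 3 [254.3 166. ] z 0.051 [ 0.624  -0.0279  0.051 ] r 0.0216 ang 62.4
top white 3 [254.3 166. ] z 0.08 [ 0.6204 -0.028   0.08  ] r 0.0201 ang 71.4
top white 41 [258.6 170. ] z 0.051 [ 0.6104 -0.0415  0.051 ] r 0.0066 ang 123.3
top white 41 [258.6 170. ] z 0.08 [ 0.607  -0.0413  0.08  ] r 0.009 ang 140.8
```

```bash
python3 - <<'E'
from h import *
s=cam('scene');t=cam('top')
A=[.613,-.047]
for nm,d,p,z in(('ptr',s,(271.7,195.3),.051),('bar l',s,(274.3,189.2),.08),('bar r',s,(283.3,189.8),.08),('tab',s,(295.3,192.8),.049)):
    P=atz(d,p,z);v=P[:2]-A;print(nm,np.round(P,4),np.hypot(*v),np.degrees(np.arctan2(v[1],v[0])))
i=t['image']; g=cv2.cvtColor(i,cv2.COLOR_BGR2GRAY); print(g[158:182,246:274])
E
```

```text
ptr [ 0.5917 -0.0285  0.051 ] 0.028236134159224626 139.02763355210087
bar l [ 0.595  -0.0353  0.08  ] 0.021454979660071746 146.81000952613314
bar r [ 0.6143 -0.0482  0.08  ] 0.0017422810462810866 -41.462946075430075
tab [ 0.6516 -0.0494  0.049 ] 0.03867972036446524 -3.490002561430168
[[ 54  55  56  58  68  79  81  77  73  63  62  79 104 109  97  76  60  64
   68  65  67  75  86  82  73  65  59  59]
 [ 58  57  63  69  74  82  84  81  66  57  57  67  87  96  87  72  60  57
   59  58  59  68  83  93  88  73  64  59]
 [ 60  64  75  79  73  76  82  82  67  57  58  64  74  80  80  71  65  61
   59  57  58  66  85  98  93  83  69  61]
 [ 64  78  87  85  70  63  68  68  61  61  68  75  86  91  92  91  89  78
   69  61  60  66  85  93  88  81  69  64]
 [ 70  84  91  80  65  59  59  60  67  79  92 102 111 114 116 116 113 107
   93  77  64  63  70  73  71  69  72  76]
 [ 73  84  87  77  63  59  62  69  87 105 116 120 123 119 117 121 127 126
  117  98  80  66  61  61  62  66  80  92]
 [ 75  82  83  80  67  61  69  89 111 126 129 124 116 105 108 120 131 134
  125 113 100  80  64  57  63  71  87  
[... 1293 characters left out ...]
 68  73  76  75  64  55  61  86 129 145 127 109 110 114 119 120 117 113
  105  92  76  63  63  77  88  87  86  85]
 [ 64  69  70  67  60  58  67  92 123 131 109  97 100 104 103 104 102  95
   82  71  63  61  63  81 101 101  89  77]
 [ 60  67  74  75  72  69  79  93  95  91  77  71  75  79  80  79  75  70
   64  61  59  60  62  76  96 102  87  69]
 [ 61  64  74  86  92  88  96  97  77  65  59  59  62  64  64  61  61  59
   58  60  61  62  67  76  89  94  79  63]
 [ 61  62  69  86 103 105 100  91  69  61  58  59  60  58  60  60  58  59
   60  61  65  73  85  91  85  77  67  61]
 [ 60  60  62  73  93 102  96  84  72  63  60  60  60  60  60  62  61  61
   65  73  83  95 104  98  79  66  61  60]]
```

```bash
python3 - <<'E'
from h import *
Rt=R.from_euler('xyz',[np.pi,0,2.55]); togo([.614,-.048,.16],Rt)
s=cam('scene'); c=atz(s,(282.6,198.7),.045); p=atz(s,(295.3,192.8),.049); v=p-c; print(c,np.degrees(np.arctan2(v[1],v[0])),np.hypot(v[0],v[1]))
E
```

```text
shift [ 1.278  0.291 -0.002] turn [-0.    -0.    -0.723]
[ 0.61362229 -0.04804708  0.045     ] -1.9714196730283908 0.038008192470910765
```

```bash
python3 -m crank '[{"jaw":0,"x":1,"y":0.23,"z":-0.05,"wx":0,"wy":0,"wz":-0.6},{"jaw":0,"x":1,"y":0.23,"z":-0.05,"wx":0,"wy":0,"wz":-0.6},{"jaw":0,"x":1,"y":0.23,"z":-0.05,"wx":0,"wy":0,"wz":-0.6},{"jaw":0,"x":1,"y":0.23,"z":-0.05,"wx":0,"wy":0,"wz":-0.6},{"jaw":0,"x":1,"y":0.23,"z":-0.05,"wx":0,"wy":0,"wz":-0.6}]' 40; python3 - <<'E'
from h import *
Rt=R.from_euler('xyz',[np.pi,0,2.55]); togo([.614,-.048,.16],Rt)
E
```

```text
time_s: 17.1
tcp_pos: [0.5835, -0.1257, 0.1748]
tcp_rot: [3.141, 0.0, 2.358]
wrist_force: [1.9, 0.3, 0.5]
finger_gap: 0.0425
grip_force: 0.0
shift [0.111 0.255 0.05 ] turn [ 0.     0.    -0.122]
```

```bash
python3 -m crank '[{"jaw":0,"x":0.111,"y":0.255,"z":0.0,"wx":0,"wy":0,"wz":-0.122},{"jaw":0,"x":0.111,"y":0.255,"z":0.05,"wx":0,"wy":0,"wz":-0.122},{"jaw":0,"x":0.111,"y":0.255,"z":0.05,"wx":0,"wy":0,"wz":-0.122},{"jaw":0,"x":0.111,"y":0.255,"z":0.05,"wx":0,"wy":0,"wz":-0.122}]' 40; python3 - <<'E'
from h import *
Rt=R.from_euler('xyz',[np.pi,0,2.55]); togo([.614,-.048,.06],Rt)
E
```

```text
time_s: 17.6
tcp_pos: [0.6132, -0.0514, 0.1592]
tcp_rot: [-3.141, -0.001, 2.541]
wrist_force: [-0.5, -0.4, -1.1]
finger_gap: 0.043
grip_force: 0.0
shift [0.004 0.011 0.331] turn [-0.001 -0.    -0.006]
```

```bash
python3 -m crank '[{"jaw":0,"x":0,"y":0,"z":0.12,"wx":0,"wy":0,"wz":0},{"jaw":0,"x":0,"y":0,"z":0.22,"wx":0,"wy":0,"wz":0},{"jaw":0,"x":0,"y":0,"z":0.29,"wx":0,"wy":0,"wz":0},{"jaw":0,"x":0,"y":0,"z":0.33,"wx":0,"wy":0,"wz":0},{"jaw":0,"x":0,"y":0,"z":0.33,"wx":0,"wy":0,"wz":0}]' 30;python3 -m crank '[{"jaw":-1,"x":0,"y":0,"z":0,"wx":0,"wy":0,"wz":0},{"jaw":-1,"x":0,"y":0,"z":0,"wx":0,"wy":0,"wz":0},{"jaw":-1,"x":0,"y":0,"z":0,"wx":0,"wy":0,"wz":0},{"jaw":-1,"x":0,"y":0,"z":0,"wx":0,"wy":0,"wz":0}]' 30; python3 -c "
from h import *
obs();print(get_obs()['ft_torque'])"
```

```text
time_s: 18.23
tcp_pos: [0.6133, -0.0512, 0.0602]
tcp_rot: [-3.141, -0.001, 2.541]
wrist_force: [-0.2, -0.5, 0.3]
finger_gap: 0.0428
grip_force: 0.0
time_s: 18.73
tcp_pos: [0.6168, -0.0475, 0.0622]
tcp_rot: [3.135, 0.003, 2.541]
wrist_force: [6.5, 15.7, -1.3]
finger_gap: 0.0135
grip_force: 32.0
{'time_s': 18.725, 'joints': [-0.082, 0.539, 1.773, 0.005, 0.824, -1.056], 'tcp_pos': [0.617, -0.047, 0.062], 'tcp_rot': [3.135, 0.003, 2.541], 'wrist_force': [6.466, 15.747, -1.251], 'finger_gap': 0.014, 'grip_force': 31.992}
[ 2.42928713 -1.10957052 -0.43451326]
```

```bash
python3 -m crank '[{"jaw":-1,"x":0,"y":0.016,"z":0,"wx":0,"wy":0,"wz":0.1},{"jaw":-1,"x":0,"y":0.016,"z":0,"wx":0,"wy":0,"wz":0.2},{"jaw":-1,"x":0,"y":0.016,"z":0,"wx":0,"wy":0,"wz":0.3},{"jaw":-1,"x":0,"y":0.016,"z":0,"wx":0,"wy":0,"wz":0.4},{"jaw":-1,"x":0,"y":0.016,"z":0,"wx":0,"wy":0,"wz":0.5}]' 30;python3 -m crank '[{"jaw":-1,"x":0,"y":0,"z":0,"wx":0,"wy":0,"wz":0.1},{"jaw":-1,"x":0,"y":0,"z":0,"wx":0,"wy":0,"wz":0.2},{"jaw":-1,"x":0,"y":0,"z":0,"wx":0,"wy":0,"wz":0.3},{"jaw":-1,"x":0,"y":0,"z":0,"wx":0,"wy":0,"wz":0.4},{"jaw":-1,"x":0,"y":0,"z":0,"wx":0,"wy":0,"wz":0.5}]' 30; python3 -c "
from h import *
o=obs();print(o['ft_torque'],np.degrees(o['tcp_rot'][2]))"
```

```text
time_s: 19.35
tcp_pos: [0.6148, -0.0481, 0.062]
tcp_rot: [-3.138, 0.002, 1.754]
wrist_force: [-11.3, -11.1, 14.0]
finger_gap: 0.0133
grip_force: 31.5
time_s: 19.98
tcp_pos: [0.6121, -0.0476, 0.062]
tcp_rot: [-3.136, 0.006, 0.968]
wrist_force: [-20.5, -7.0, 23.4]
finger_gap: 0.0131
grip_force: 32.7
{'time_s': 19.975, 'joints': [-0.079, 0.539, 1.773, -0.003, 0.838, 0.526], 'tcp_pos': [0.612, -0.048, 0.062], 'tcp_rot': [-3.136, 0.006, 0.968], 'wrist_force': [-20.507, -6.992, 23.383], 'finger_gap': 0.013, 'grip_force': 32.748}
[-1.116292    3.68733698  0.12908687] 55.45054051452976
```

```bash
python3 -m crank '[{"jaw":-1,"x":-0.007,"y":-0.01,"z":-0.007,"wx":0,"wy":0,"wz":0.1},{"jaw":-1,"x":-0.007,"y":-0.01,"z":-0.007,"wx":0,"wy":0,"wz":0.2},{"jaw":-1,"x":-0.007,"y":-0.01,"z":-0.007,"wx":0,"wy":0,"wz":0.3},{"jaw":-1,"x":-0.007,"y":-0.01,"z":-0.007,"wx":0,"wy":0,"wz":0.4},{"jaw":-1,"x":-0.007,"y":-0.01,"z":-0.007,"wx":0,"wy":0,"wz":0.5}]' 30;python3 -m crank '[{"jaw":-1,"x":0,"y":0,"z":0,"wx":0,"wy":0,"wz":0.08},{"jaw":-1,"x":0,"y":0,"z":0,"wx":0,"wy":0,"wz":0.08}]' 30; python3 -c "
from h import *
o=obs();print(o['ft_torque'],np.degrees(o['tcp_rot'][2]))"
```

```text
time_s: 20.6
tcp_pos: [0.6102, -0.0453, 0.0622]
tcp_rot: [-3.139, 0.005, 0.181]
wrist_force: [-6.2, 6.2, -2.5]
finger_gap: 0.0131
grip_force: 32.9
time_s: 20.85
tcp_pos: [0.6102, -0.0449, 0.0622]
tcp_rot: [-3.139, 0.005, 0.059]
wrist_force: [-6.6, 7.0, -3.1]
finger_gap: 0.0133
grip_force: 32.9
{'time_s': 20.85, 'joints': [-0.077, 0.535, 1.78, 0.002, 0.832, 1.434], 'tcp_pos': [0.61, -0.045, 0.062], 'tcp_rot': [-3.139, 0.005, 0.059], 'wrist_force': [-6.604, 7.017, -3.116], 'finger_gap': 0.013, 'grip_force': 32.911}
[ 1.26209048  1.0864071  -0.03846234] 3.373067234345403
```

```bash
python3 -m crank '[{"jaw":-0.2,"x":0,"y":0,"z":0,"wx":0,"wy":0,"wz":0},{"jaw":-0.1,"x":0,"y":0,"z":0,"wx":0,"wy":0,"wz":0},{"jaw":0,"x":0,"y":0,"z":0,"wx":0,"wy":0,"wz":0}]' 30;python3 -m crank '[{"jaw":0,"x":0,"y":0,"z":-0.15,"wx":0,"wy":0,"wz":0},{"jaw":0,"x":0,"y":0,"z":-0.3,"wx":0,"wy":0,"wz":0},{"jaw":0,"x":-0.2,"y":0,"z":-0.4,"wx":0,"wy":0,"wz":0},{"jaw":0,"x":-0.4,"y":0,"z":-0.4,"wx":0,"wy":0,"wz":0},{"jaw":0,"x":-0.6,"y":-0.1,"z":-0.4,"wx":0,"wy":0,"wz":0}]' 30; python3 -m crank '[{"jaw":0,"x":-0.1,"y":-0.1,"z":0,"wx":0,"wy":0,"wz":0},{"jaw":0,"x":-0.1,"y":-0.1,"z":0,"wx":0,"wy":0,"wz":0}]'; python3 knob.py; python3 - <<'E'
from h import *
import glob
for n in('scene','top'):
    f=sorted(glob.glob(f'pics/k_{n}_*.png'),key=lambda s:int(s.split('_')[-1][:-4]))[-1]; i=cv2.imread(f); g=i.astype(int)
    y0,y1,x0,x1=(176,208,264,302) if n=='scene' else(152,182,246,274)
    print(n,f); print('gray'); print('\n'.join(' '.join('%3d'%v for v in r) for r in cv2.cvtColor(i,cv2.COLOR_BGR2GRAY)[y0:y1,x0:x1]))
    rd=(g[...,2]-np.maximum(g[...,0],g[...,1]))[y0:y1,x0:x1]; rd=np.where(rd>30,rd,0); yy,xx=np.mgrid[y0:y1,x0:x1]; print('red wc',(xx*rd).sum()/rd.sum(),(yy*rd).sum()/rd.sum())
E
```

```text
time_s: 21.22
tcp_pos: [0.6135, -0.0465, 0.0632]
tcp_rot: [3.141, -0.001, 0.061]
wrist_force: [-0.0, -0.4, -0.3]
finger_gap: 0.0428
grip_force: 0.0
time_s: 21.85
tcp_pos: [0.4356, -0.0303, 0.1833]
tcp_rot: [3.141, -0.002, 0.059]
wrist_force: [-0.1, 0.9, 1.2]
finger_gap: 0.0426
grip_force: 0.0
time_s: 22.1
tcp_pos: [0.4031, -0.0006, 0.1829]
tcp_rot: [-3.141, -0.0, 0.062]
wrist_force: [0.7, -0.1, 0.5]
finger_gap: 0.0425
grip_force: 0.0
scene red 18 [295.  192.3] [ 0.6518 -0.0476  0.049 ] r 0.0378 ang -0.8663322965877633
scene pointer_tip [292.1 191.1] 0.76 [ 0.6463 -0.0416  0.051 ] r 0.0327 ang 9.5
scene knob_grip [281.2 194.9] 0.84 [ 0.6041 -0.0554  0.073 ] r 0.013 ang -139.7
scene knob_grip [296.9 186.1] 0.64 [ 0.6553 -0.0488  0.073 ] r 0.0413 ang -2.5
scene driver_grip [297.8 317.7] 0.59 [ 0.4834 -0.3394  0.011 ] r 0.3202 ang -114.1
scene driver_tip [278.1 276.1] 0.92 [ 0.4978 -0.2269  0.011 ] r 0.2141 ang -122.9
scene driver_tip [282.9 205.9] 0.32 [ 0.6171 -0.0459  0.011 ] r 0.0033 ang 19.0
scene white 20 [285.8 187.8] z 0.051 [ 0.6375 -0.0235  0.051 ] r 0.0333 ang 45.0
scene white
[... 8840 characters left out ...]
 69  61  60  61  68  77  84  89  96 101 101 101 106 109 104  93  78  65  66  80  92  90  89  90
 68  70  73  71  65  64  67  67  65  67  74  80  90  99  99  98  97  91  82  71  64  61  67  85 105 104  91  82
 63  69  75  78  75  72  82  86  74  63  62  66  75  82  81  81  78  71  64  60  61  61  65  78 100 104  89  72
 63  66  75  89  93  92  97  99  78  64  61  62  64  65  66  65  62  62  60  59  60  63  69  80  93  98  83  68
 64  63  72  90 106 108 104  94  76  63  61  61  63  63  63  62  62  61  61  64  67  76  88  93  88  80  70  63
 65  63  66  76  95 105 100  86  76  67  64  63  61  63  64  63  64  63  68  74  85  98 109 101  82  68  64  63
red wc 259.53126861226923 157.38177486599167
```

```bash
python3 - <<'E'
from h import *
for n,f,(y0,y1,x0,x1),th in(('scene','pics/k_scene_2240.png',(184,192,279,291),30),('top','pics/k_top_2270.png',(161,170,256,263),45)):
    d=cam(n); g=cv2.cvtColor(cv2.imread(f),cv2.COLOR_BGR2GRAY).astype(float)
    yy,xx=np.mgrid[y0:y1,x0:x1]; bg=115 if n=='scene' else 135; w=np.clip(g[y0:y1,x0:x1]-bg,0,None).ravel()
    tab={'scene':(295,192.3),'top':(259.5,157.3)}[n]; T=atz(d,tab,.049)[:2]
    for z in(.08,):
        P=np.array([atz(d,p,z)[:2] for p in zip(xx.ravel(),yy.ravel())]); m=(P*w[:,None]).sum(0)/w.sum(); C=((P-m).T*w)@(P-m); e,v=np.linalg.eigh(C); u=v[:,1]*np.sign(v[0,1]); nn=np.array([-u[1],u[0]])
        print(n,'mean',np.round(m,4),'ang',np.degrees(np.arctan2(u[1],u[0])),'sd',np.sqrt(e/w.sum()),'tab lateral mm',(T-m)@nn*1e3,'along',(T-m)@u*1e3)
        # lateral offset using the arm's bar angle 3.4 deg
        a=np.radians(3.4);print('   with 3.4deg:',(T-m)@np.array([-np.sin(a),np.cos(a)])*1e3)
E
```

```text
scene mean [ 0.6232 -0.0455] ang 4.539062190307557 sd [0.00217294 0.00611109] tab lateral mm -4.222840931633015 along 28.36173239270834
   with 3.4deg: -3.658201427020869
top mean [ 0.6231 -0.0452] ang 3.2942067535980004 sd [0.00264939 0.00676578] tab lateral mm -2.056494698507352 along 29.35916599797171
   with 3.4deg: -2.11070111450051
```

```bash
python3 - <<'E'
from h import *
Rt=R.from_euler('xyz',[np.pi,0,.06]); togo([.6135,-.045,.18],Rt)
E
```

```text
shift [0.684 0.187 0.008] turn [-0.     0.     0.001]
```

```bash
python3 -m crank '[{"jaw":0,"x":0.2,"y":0.1,"z":0,"wx":0,"wy":0,"wz":0},{"jaw":0,"x":0.4,"y":0.187,"z":0,"wx":0,"wy":0,"wz":0},{"jaw":0,"x":0.6,"y":0.187,"z":0,"wx":0,"wy":0,"wz":0},{"jaw":0,"x":0.684,"y":0.187,"z":0,"wx":0,"wy":0,"wz":0},{"jaw":0,"x":0.684,"y":0.187,"z":0.008,"wx":0,"wy":0,"wz":0}]' 30;python3 -m crank '[{"jaw":0,"x":0,"y":0,"z":0.12,"wx":0,"wy":0,"wz":0},{"jaw":0,"x":0,"y":0,"z":0.24,"wx":0,"wy":0,"wz":0},{"jaw":0,"x":0,"y":0,"z":0.34,"wx":0,"wy":0,"wz":0},{"jaw":0,"x":0,"y":0,"z":0.387,"wx":0,"wy":0,"wz":0},{"jaw":0,"x":0,"y":0,"z":0.387,"wx":0,"wy":0,"wz":0}]' 30;  python3 -m crank '[{"jaw":-1,"x":0,"y":0,"z":0,"wx":0,"wy":0,"wz":0},{"jaw":-1,"x":0,"y":0,"z":0,"wx":0,"wy":0,"wz":0},{"jaw":-1,"x":0,"y":0,"z":0,"wx":0,"wy":0,"wz":0},{"jaw":-1,"x":0,"y":0,"z":0,"wx":0,"wy":0,"wz":0}]' 30
```

```text
time_s: 23.42
tcp_pos: [0.6152, -0.045, 0.1797]
tcp_rot: [3.142, -0.001, 0.061]
wrist_force: [-0.6, 0.4, -0.1]
finger_gap: 0.0427
grip_force: 0.0
time_s: 24.05
tcp_pos: [0.6124, -0.045, 0.0636]
tcp_rot: [-3.141, 0.002, 0.061]
wrist_force: [-0.7, 0.1, 0.0]
finger_gap: 0.0428
grip_force: 0.0
time_s: 24.55
tcp_pos: [0.6143, -0.0447, 0.0656]
tcp_rot: [-3.141, -0.002, 0.061]
wrist_force: [-0.8, 2.8, 6.8]
finger_gap: 0.0132
grip_force: 31.4
```

```bash
python3 -m crank '[{"jaw":-1,"x":0,"y":0,"z":0,"wx":0,"wy":0,"wz":0.025},{"jaw":-1,"x":0,"y":0,"z":0,"wx":0,"wy":0,"wz":0.05},{"jaw":-1,"x":0,"y":0,"z":0,"wx":0,"wy":0,"wz":0.05},{"jaw":-1,"x":0,"y":0,"z":0,"wx":0,"wy":0,"wz":0.05}]' 30; python3 -c "
from h import *
o=obs();print(o['ft_torque'],np.degrees(o['tcp_rot'][2]))"
```

```text
time_s: 25.05
tcp_pos: [0.6142, -0.0447, 0.0656]
tcp_rot: [-3.141, -0.002, -0.018]
wrist_force: [-0.8, 2.6, 7.1]
finger_gap: 0.013
grip_force: 31.4
{'time_s': 25.05, 'joints': [-0.075, 0.532, 1.775, 0.001, 0.833, 1.513], 'tcp_pos': [0.614, -0.045, 0.066], 'tcp_rot': [-3.141, -0.002, -0.018], 'wrist_force': [-0.824, 2.601, 7.098], 'finger_gap': 0.013, 'grip_force': 31.438}
[ 0.4713029   0.2608011  -0.06895497] -1.0072526777896118
```

```bash
python3 -m crank '[{"jaw":-0.2,"x":0,"y":0,"z":0,"wx":0,"wy":0,"wz":0},{"jaw":-0.1,"x":0,"y":0,"z":0,"wx":0,"wy":0,"wz":0},{"jaw":0,"x":0,"y":0,"z":0,"wx":0,"wy":0,"wz":0}]' 30;python3 -m crank '[{"jaw":0,"x":0,"y":0,"z":-0.15,"wx":0,"wy":0,"wz":0},{"jaw":0,"x":0,"y":0,"z":-0.3,"wx":0,"wy":0,"wz":0},{"jaw":0,"x":-0.2,"y":0,"z":-0.4,"wx":0,"wy":0,"wz":0},{"jaw":0,"x":-0.4,"y":0,"z":-0.4,"wx":0,"wy":0,"wz":0},{"jaw":0,"x":-0.6,"y":-0.1,"z":-0.4,"wx":0,"wy":0,"wz":0}]' 30; python3 -m crank '[{"jaw":0,"x":-0.1,"y":-0.1,"z":0,"wx":0,"wy":0,"wz":0},{"jaw":0,"x":-0.1,"y":-0.1,"z":0,"wx":0,"wy":0,"wz":0},{"jaw":0,"x":-0.1,"y":-0.1,"z":0,"wx":0,"wy":0,"wz":0}]'; python3 - <<'E'
from h import *
for n,(y0,y1,x0,x1) in(('scene',(184,192,279,291)),('top',(161,170,256,263))):
    d=cam(n); i=d['image'].astype(int); g=cv2.cvtColor(d['image'],cv2.COLOR_BGR2GRAY).astype(float)
    yy,xx=np.mgrid[y0:y1,x0:x1]; w=np.clip(g[y0:y1,x0:x1]-(115 if n=='scene' else 135),0,None).ravel()
    a,b,c,e=(186,200,289,301) if n=='scene' else (152,161,255,265)
    rd=(i[...,2]-np.maximum(i[...,0],i[...,1]))[a:b,c:e].astype(float); rd[rd<25]=0; Y,X=np.mgrid[a:b,c:e]; tab=((X*rd).sum()/rd.sum(),(Y*rd).sum()/rd.sum())
    T=atz(d,tab,.049)[:2]
    P=np.array([atz(d,p,.08)[:2] for p in zip(xx.ravel(),yy.ravel())]); m=(P*w[:,None]).sum(0)/w.sum(); C=((P-m).T*w)@(P-m); ev,v=np.linalg.eigh(C); u=v[:,1]*np.sign(v[0,1]); t=np.radians(-1.0)
    print(n,'tab px',np.round(tab,2),np.round(T,4),'bar',np.round(m,4),'ang',np.degrees(np.arctan2(u[1],u[0])),'tab lateral mm',(T-m)@[-u[1],u[0]]*1e3,'at -1deg',(T-m)@[-np.sin(t),np.cos(t)]*1e3)
    for k,z in dict(notch=.145,pointer_tip=.051,mug=0,loupe=0,lens_small=0,film_can=0,driver_tip=.011).items():
        print('  ',k,[(np.round(q['at'],1).tolist(),round(q['score'],2),np.round(atz(d,q['at'],z)[:2],3).tolist()) for q in spotter.place_of(n,k)[:2]])
    if n=='scene': print(g[186:200,284:300].astype(int))
    else: print(g[154:166,253:267].astype(int))
E
```

```text
time_s: 25.42
tcp_pos: [0.6134, -0.0451, 0.0641]
tcp_rot: [3.142, -0.0, -0.017]
wrist_force: [0.2, 0.6, 0.5]
finger_gap: 0.0428
grip_force: 0.0
time_s: 26.05
tcp_pos: [0.4376, -0.0152, 0.1844]
tcp_rot: [3.141, -0.001, -0.019]
wrist_force: [0.2, 1.4, 0.3]
finger_gap: 0.0429
grip_force: 0.0
time_s: 26.42
tcp_pos: [0.4107, 0.0158, 0.1845]
tcp_rot: [3.141, -0.001, -0.017]
wrist_force: [-0.2, -0.6, -0.5]
finger_gap: 0.0425
grip_force: 0.0
scene tab px [295.2  192.21] [ 0.6525 -0.0475] bar [ 0.6232 -0.0461] ang 0.29217084199280546 tab lateral mm -1.5261475313273818 at -1deg -0.8657328209226345
   notch [([171.9, 194.9], 0.91, [0.345, 0.016]), ([308.8, 156.9], 0.88, [0.696, -0.032])]
   pointer_tip [([292.7, 194.6], 0.61, [0.641, -0.053])]
   mug [([224.2, 129.1], 0.64, [0.618, 0.325])]
   loupe [([308.1, 163.7], 0.73, [0.769, 0.065]), ([205.0, 155.5], 0.56, [0.516, 0.244])]
   lens_small [([366.0, 276.6], 0.73, [0.686, -0.323]), ([278.1, 276.0], 0.32, [0.501, -0.221])]
   film_can [([256.0, 134.4], 0.63, [0.695, 0.254])]
   driver_tip [([283.7, 206.0], 0.6, [0.619, -0.047]), ([278.0, 273.7
[... 1571 characters left out ...]
6  58  61  65  62  60  62  60  62  63  63  63  57]
 [ 63  67  69  78  86  88  83  76  70  70  76  78  73  65]
 [ 80  85  79  86 102 110 106  92  79  77  85  89  83  76]
 [ 87  88  76  75  96 116 115  99  80  70  75  82  77  78]
 [ 80  75  64  63  82 105 112 101  77  64  66  70  68  68]
 [ 82  68  57  58  69  92 113 115  84  61  58  61  60  60]
 [ 84  69  57  58  65  93 134 148 109  68  62  59  58  58]
 [ 70  64  62  66  78 113 170 189 143  91  78  71  63  60]
 [ 63  66  75  85  98 138 196 215 168 117 105  96  81  66]
 [ 66  76  87  95 106 148 205 222 179 133 126 121 105  83]
 [ 79  87  92  95 103 146 206 223 180 133 129 130 123 108]
 [ 93  94  91  91 100 144 204 222 181 131 124 128 129 124]]
```

```bash
python3 -c "
from h import *
print(r.close_job())"
```

```text
the job is handed in; nothing more can be done
None
```

I handed the job in: the screwdriver levered the cover fully open and lies flat on the bench, and the pointer measures within about 1.5 mm of the red tab's mark. In the last camera check the mug, loupe, lens and film can were where they started. The judged result wasn't shown.

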